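# Take the pin dish out of the jewellery case and present it handle first

## Robot

A 7-joint arm with a two-finger parallel gripper is mounted at the origin on the work surface. World frame = base frame: x ahead of the robot, y to its left, z up, the work surface at z = 0. Lengths are in mm, angles in rad, forces in N, time in s.
With the tool pointing down it reaches from about 400 to 850 mm from the base axis. Payload 10.4 kg.
Tool frame: the origin (TCP) lies midway between the tips of the shut fingers; the grasp point (between the pads) lies 19 mm behind it; z points along the fingers, y is the line along which they close (so a half turn about z gives the same grasp; the last joint's range is limited). The gripper opens to 85 mm and grips with 20 to 120 N. Pads are 22 mm wide; open, the fingers measure 114 mm over their backs; the gripper's body (76 mm by 85 mm) begins 54 mm behind the grasp point. The pads swing forward as they close: fully open they stand 13 mm farther back than shut.
Start: joints at [1.157, 0.332, -0.065, 1.46, 0.022, 1.35, -0.088], TCP at [238.104, -577.893, 201.138] pointing down, gripper open.
Joint ranges: [-2.6, 2.6], [-0.5, 2.12], [-1.47, 1.34], [0.16, 2.42], [-1.27, 4.41], [0.06, 2.06], [-2.6, 2.6]. Speed limits (rad/s): [2.22, 2.22, 2.79, 2.79, 3.14, 3.14, 3.14].

## Interface

Orientations are given as a unit quaternion [x, y, z, w].
In Python, from rig import manip, vision gives the robot as it stands.
- The arm moves only by the tool apply_moves, never from a script. Its argument "deltas" is a list of rows, each a list of 7 numbers: the shift along the tool's x, y, z scaled (see below), then the turn, a rotation vector about the tool's x, y, z scaled (see below), then the opening in per cent of the stroke, from 0 (shut) to 100 (fully open). A call has 1 to 20 rows; each row is the pose to reach, as a shift and turn from the pose commanded when the call began, along the tool's axes at that moment; what a row does not reach only later rows make up. The controller multiplies each number of a shift by 250 mm and each number of a turn by 30 degrees. A row lasts 1/12 s, in which the tool goes at most 41.7 mm and 7.16 degrees, less where a joint would pass 70% of its speed; a pose out of reach is approached as far as the arm can. A call with a number of a shift or a turn outside -1 to 1 is refused whole. A call with a gripper value outside its range is refused whole. The fingers move at their own pace and stop on an object; the grip force is fixed at half the most. Time passes only in rows, so rows that repeat a pose let the fingers close. It gives the time, the measured TCP pose, the force, the opening and the grip force at its end, in the units of the state.
- manip.get_obs(): the state, without advancing time (a new reading comes with each control period).
- vision.capture(name): name is "scene" or "top" or "wrist"; returns (picture, depth): 384x512x3 uint8, red, green, blue; 384x512 float32, mm along the optical axis (not along the pixel's ray), 0 where there is no reading.
- vision.camera_params(name): a dict with "fovy" (degrees; the focal length in pixels is half the picture's height over the tangent of half this angle, whatever the lens; pixels are square), "cx", "cy" (the principal point, pixels), "rvec" (rotation vector, rad) and "tvec" (3), from world to camera coordinates, as OpenCV has them. Camera axes: x right, y down, z forward; pixel columns grow to the right and rows downward; lengths in mm; the calibration is good to about 2 mm. A picture is of the moment at which its call begins: read the wrist's pose just before it. camera_params takes no time and is no camera call; for the wrist camera it gives the pose at the moment of the call.
- manip.hand_in(): hands the job in; it is judged then, once.
The state is a dict: "time_s": time; "joint_pos": joint angles; "dq": joint speeds; "effort": joint torques, N m; "position": TCP position; "tcp_rot": TCP orientation; "force": force on the tool from outside, world axes, zero at the start; "wrist_torque": the same for the moment, N m; "grip_width": finger opening in mm; "gripper_force": force on a finger pad.
Only numpy, scipy, OpenCV 4.12 (cv2) and the standard library are available. Lean on these libraries where they do the work, as an engineer would, in place of code of your own. Each camera call takes 0.05 s, during which the arm holds its last target. There are 200 camera calls.

## Task

Lift the lid of the jewellery case by its brass pull until it rests open on its stop, then take out the ceramic pin dish with the red bead lying loose in it. Holding the dish level, so gently that the bead stays in the middle of it, turn it a quarter turn clockwise (seen from above), so that its handle, which pointed to the front of the case, points along the case's length away from the robot, and hold it out over the free space in front of the case, some 20 cm above the table. Leave the lid open and everything else as it stands, and finish while still holding the dish there.

Things in the scene. Friction and masses are not known exactly. Their poses are not given: they have to be found in the camera images.
- case: Fixed dark wooden case, 190 (x) by 260 (y) by 56 mm high, walls 8 mm, felt floor 14 mm above the table; origin under its centre. Hinge on its +x side, front on -x (turned to the robot's left, world +y, within 0.3 rad); its +y runs along its length away from the robot. Beyond y = 61 mm are a divider and ring rolls under 43 mm high; the dish stands in the near part
- lid (a joint): Lid angle in rad: 0 shut, 1.75 open on its stop (10 degrees past upright). Starts shut or ajar (up to 0.2). A friction hinge holds it wherever it is left; lifting takes about 4 N at the pull
- lid_hinge (a point): Mid-point of the hinge line, on the case's +x rim, 56 mm above the table. Its axes turn with the lid and equal the case's when shut: y lies along the hinge line, and opening turns the lid about +y, its -x edge rising. The lid, 190 mm (x) by 260 mm (y) and 16 mm thick, lies on the rim
- lid_pull (a point): Grip point of the brass pull, a flat bar 14 mm wide (along the hinge line), 8 mm thick and 40 mm long, sticking straight out of the middle of the lid's front edge; the point is 25 mm out from that edge, 215 mm from the hinge line and, with the lid shut, 64 mm above the table. Axes as lid_hinge. Free all round: pinch it across its 14 mm
- dish_mid (a point): White ceramic pin dish, loose, 140-220 g: its centre, 18 mm above its underside. Oblong with rounded corners, 80 mm along x, 62 mm along y, 36 mm high; flat upright flanks at y = +-31 mm, from 14 mm up, to grip. x points to its handle, z up. The well is lowest in the middle (9 mm up), rising at 6 degrees, then steeper. At first the handle points to the case's front (-x) within 0.12 rad
- dish_handle (a point): Centre of the dish's lug handle, a tongue 20 mm wide and 7 mm thick sticking 33 mm out of the +x end; this point is 60 mm from the dish's middle and 27 mm above its underside. Axes as dish_mid
- bead_center (a point): Centre of the red glass bead, a ball of 20 mm diameter that rolls freely in the dish's well (10 g)
- dish: The dish again: origin at the centre of its underside, axes as dish_mid
- bead: The bead again; its axes roll with it, use bead_center
- cologne: Bystander: upright cologne bottle with a round cap, 50 by 30 by 112 mm high; origin under it
- slide_box: Bystander: clear plastic box with sliding lid, 120 by 80 by 44 mm high; origin under it
- cream_jar: Bystander: amber cream jar, 54 mm across, 45 mm high; origin under it
- ring_cone: Bystander: wooden ring cone, 52 mm across, 78 mm high; origin under it
- nail_brush: Bystander: nail brush, 90 by 34 by 30 mm high; origin under it
- comb: Bystander: black comb lying flat, 170 by 45 by 5 mm; origin under it

How it is judged:
By the outcome, as a careful person would: the job done as asked, in the order asked, and still so for the second after the job is handed in, while the arm keeps its last pose, push and grip.
It also fails if it takes over 69 s, if anything falls off the work surface, if the arm or the gripper's body presses on something with over 40 N, if the wrist force passes 120 N, or if a joint passes its speed limit or range.

## Working session

There is one attempt and no reset: what is moved stays moved. The work goes in short steps, Python scripts to look and compute and a tool call to move; the robot and the scene stay as the last step left them, time stands still between calls to the robot, and variables do not carry over. Pictures are saved under pics/ and viewed, at most 10 in all, crops included, and the job is handed in when it is done.

Besides the shell and the picture viewer there is one more tool, called after "Emit:" as name([rows], argument=value, ...), one row to a line, values as JSON. apply_moves: Moves the arm, as the interface text tells. Shifts and turns lie within -1 to 1; 1 stands for 250 mm of shift or 30 degrees of turn. Its arguments: {"type":"object","properties":{"deltas":{"type":"array","items":{"type":"array","items":{"type":"number"}}}},"required":["deltas"]}

```bash
ls; mkdir -p pics
python3 - <<'E'
from rig import manip, vision
import cv2,numpy as np
o=manip.get_obs(); print(o)
ims=[]
for n in("scene","top"):
    p,d=vision.capture(n); cv2.imwrite(f"pics/{n}0.png",p[:,:,::-1]); np.save(f"pics/{n}0.npy",d); print(n,vision.camera_params(n))
E
```

```text
pics
{'time_s': 0.0, 'joint_pos': array([ 1.15741641,  0.33286506, -0.06466562,  1.46094457,  0.02156799,
        1.34992186, -0.08850085]), 'dq': array([ 0.00096023,  0.00019867,  0.00039523,  0.00037039,  0.00151622,
       -0.00124845, -0.00148327]), 'effort': array([-3.87583077e-04, -6.25445437e+01,  4.88753035e-02, -3.91600800e+01,
        1.60992489e-02,  9.96892661e-03,  5.70708025e-06]), 'position': array([ 237.88898922, -577.49310298,  200.31858012]), 'tcp_rot': array([ 9.80973654e-01,  1.94139556e-01, -1.63958160e-04, -7.03655576e-04]), 'force': array([ 0.11922937, -0.49929896, -0.56407747]), 'wrist_torque': array([-0.0014176 , -0.00861585, -0.01708338]), 'gripper_force': 0.0, 'grip_width': 85.45577870784749}
scene {'fovy': 48.039527604243986, 'cx': 256.56327248286914, 'cy': 193.73021999968842, 'rvec': array([ 1.81767065,  1.41222796, -0.73717256]), 'tvec': array([-207.63109589, -242.53221214, 1725.40588675])}
top {'fovy': 56.35838803668625, 'cx': 257.7964203980386, 'cy': 190.75927863210157, 'rvec': array([ 2.19126018, -2.17185509,  0.05175332]), 'tvec': array([  86.28080859,  568.96545228, 1081.30071972])}
```

View pics/top0.png

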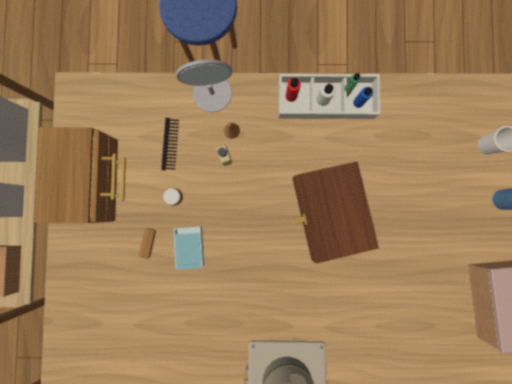

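View pics/scene0.png

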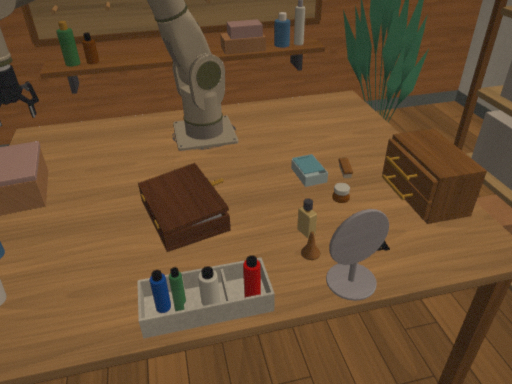

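The top view shows the dark case lid around (336,212), with its brass pull on the left at (302,219). The bystanders are further left. The scene view shows the lid slightly ajar. Next I measure the lid corners and the pull.

```bash
cat > h.py <<'E'
from rig import manip, vision
import cv2,numpy as np
from scipy.spatial.transform import Rotation as R
def cam(n):
    c=vision.camera_params(n); f=192/np.tan(np.radians(c['fovy'])/2)
    return f,c['cx'],c['cy'],cv2.Rodrigues(np.array(c['rvec']))[0],np.array(c['tvec'])
def ray(n,uv,z,C=None):
    f,cx,cy,Rm,t=C or cam(n); uv=np.atleast_2d(uv).astype(float)
    d=np.c_[(uv[:,0]-cx)/f,(uv[:,1]-cy)/f,np.ones(len(uv))]@Rm; o=-Rm.T@t
    return o+d*((z-o[2])/d[:,2])[:,None]
def dep(n,uv,z,C=None):
    f,cx,cy,Rm,t=C or cam(n); uv=np.atleast_2d(uv).astype(float); z=np.ravel(z)[:,None]
    return (np.c_[(uv[:,0]-cx)/f,(uv[:,1]-cy)/f,np.ones(len(uv))]*z-t)@Rm
def proj(n,P,C=None):
    f,cx,cy,Rm,t=C or cam(n); p=np.atleast_2d(P)@Rm.T+t
    return p[:,:2]/p[:,2:]*f+[cx,cy]
E
python3 - <<'E'
from h import *
np.set_printoptions(precision=1,suppress=True)
im=cv2.imread('pics/top0.png'); d=np.load('pics/top0.npy')
h=cv2.cvtColor(im,cv2.COLOR_BGR2HSV); print(h[212,336],im[212,336],im[219,303],h[219,303],h[250,250])
m=np.zeros(d.shape,np.uint8); m[150:275,285:390]=(h[150:275,285:390,2]<125)
m=cv2.morphologyEx(m,cv2.MORPH_OPEN,np.ones((5,5)))
c=max(cv2.findContours(m,0,2)[0],key=cv2.contourArea); r=cv2.minAreaRect(c); print(r)
bx=cv2.boxPoints(r); print(bx)
v,u=np.nonzero(cv2.erode(m,np.ones((7,7)))); P=dep('top',np.c_[u,v],d[v,u])
A=np.c_[P[:,:2],np.ones(len(P))]; s=np.linalg.lstsq(A,P[:,2],rcond=None)[0]; print('plane',s*1000, 'tilt',np.hypot(*s[:2]),'res',np.std(A@s-P[:,2]))
ctr=np.median(P,0);print('mid',ctr,'z rng',np.percentile(P[:,2],[2,98]))
n=np.array([-s[0],-s[1],1])
f,cx,cy,Rm,t=cam('top'); o=-Rm.T@t
dd=np.c_[(bx-[cx,cy])/f,np.ones(4)]@Rm; k=((ctr-o)@n)/(dd@n)
# anchored on plane point
p0=np.array([ctr[0],ctr[1],s@[ctr[0],ctr[1],1]]); k=((p0-o)@n)/(dd@n)
Q=o+dd*k[:,None]; print(Q); print([np.linalg.norm(Q[i]-Q[i-1]) for i in range(4)])
y=np.zeros_like(m); y[205:235,285:310]=((h[...,1]>130)&(h[...,2]>140))[205:235,285:310]
print('base px',proj('top',[[0,0,0],[238,-577,200]]))
big=cv2.resize(im[190:245,275:335],None,fx=10,fy=10,interpolation=2); cv2.imwrite('pics/pull.png',big)
E
```

```text
[ 10 150 104] [ 43  64 104] [ 67 133 168] [ 20 153 168] [ 17 111 182]
((334.9162902832031, 211.94851684570312), (90.00773620605469, 68.05010986328125), 76.60750579833984)
[[291.4 176. ]
 [357.6 160.3]
 [378.4 247.8]
 [312.2 263.6]]
plane [   -63.5    433.9 175803. ] tilt 0.43849932147548526 res 65.51027606981937
mid [ 505.1 -131.6   82.2] z rng [72.5 91.9]
[[ 601.9   -2.3  136.5]
 [ 660.8 -207.9   43.6]
 [ 399.6 -270.4   33.1]
 [ 363.6  -60.7  126.3]]
[np.float64(245.59505747594363), np.float64(233.13382291321952), np.float64(268.7445231397306), np.float64(232.33591575286715)]
base px [[286.4 379.3]
 [525.3 321.5]]
```

View pics/pull.png

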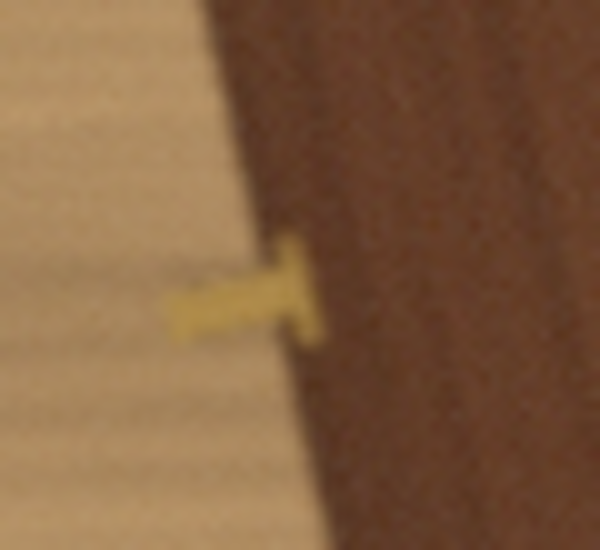

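The crop shows the pull running from its tip at about (292,222) to a mounting plate at about (304,219). The raw plane fit was spoiled by depth outliers, so I refit it robustly.

Run:
```python
from h import *
np.set_printoptions(precision=2,suppress=True)
im=cv2.imread('pics/top0.png'); d=np.load('pics/top0.npy')
h=cv2.cvtColor(im,cv2.COLOR_BGR2HSV)
m=np.zeros(d.shape,np.uint8); m[150:275,285:390]=(h[150:275,285:390,2]<125)
m=cv2.morphologyEx(m,cv2.MORPH_OPEN,np.ones((5,5)))
c=max(cv2.findContours(m,0,2)[0],key=cv2.contourArea); bx=cv2.boxPoints(cv2.minAreaRect(c))+0
v,u=np.nonzero(cv2.erode(m,np.ones((7,7)))); P=dep('top',np.c_[u,v],d[v,u]); P=P[(P[:,2]>50)&(P[:,2]<130)]
for _ in range(4):
    A=np.c_[P[:,:2],np.ones(len(P))]; s=np.linalg.lstsq(A,P[:,2],rcond=None)[0]; r=A@s-P[:,2]; P=P[abs(r)<2.5*r.std()+.1]
print('grad',s[:2],'tilt',np.arctan(np.hypot(*s[:2])),'res',r.std(), 'dir',np.degrees(np.arctan2(s[1],s[0])))
n=np.array([-s[0],-s[1],1]);f,cx,cy,Rm,t=cam('top'); o=-Rm.T@t
def pl(uv,off=0):
    dd=np.c_[(np.atleast_2d(uv)-[cx,cy])/f,np.ones(len(np.atleast_2d(uv)))]@Rm
    p0=np.array([0,0,s[2]+off]); return o+dd*(((p0-o)@n)/(dd@n))[:,None]
Q=pl(bx); print('corners',Q); print([np.linalg.norm(Q[i]-Q[i-1]) for i in range(4)],Q.mean(0))
# far edge direction from hinge-side corners
e=Q[1]-Q[2]; print('hinge dir deg',np.degrees(np.arctan2(e[1],e[0])))
e=Q[0]-Q[3]; print('front dir deg',np.degrees(np.arctan2(e[1],e[0])))
print('pull',pl([[292,222.2],[302.5,219.5]],-5))
```

```text
grad [-0.02  0.1 ] tilt 0.09774607432943656 res 1.7774310195183112 dir 103.47459809630563
corners [[ 606.62   -5.81   91.87]
 [ 656.48 -200.4    72.17]
 [ 403.25 -257.93   72.47]
 [ 358.87  -65.41   91.84]]
[np.float64(254.82038772023068), np.float64(201.83970419483947), np.float64(259.6856950125274), np.float64(198.5094764497701)] [ 506.31 -132.39   82.09]
hinge dir deg 12.79901138359106
front dir deg 13.527518900740205
pull [[474.7   -8.16  89.66]
 [482.61 -38.36  86.6 ]]
```

```bash
cat >> h.py <<'E'
np.set_printoptions(precision=3,suppress=True)
H=np.array([528.5,-229.5,56.]); YAW=np.radians(13.3)
def axes(yaw=None):
    y=YAW if yaw is None else yaw
    return np.array([np.sin(y),-np.cos(y),0]),np.array([np.cos(y),np.sin(y),0]) # case x, case y
def rot(th,yaw=None):
    "tool y along case y, tool z down tilted by th (rad) towards case +x"
    cx_,cy_=axes(yaw); z=np.sin(th)*cx_-np.cos(th)*np.array([0,0,1.]); return np.c_[np.cross(cy_,z),cy_,z]
def pull(a):
    cx_,_=axes(); return H+cx_*(-215*np.cos(a)+8*np.sin(a))+np.array([0,0,215*np.sin(a)+8*np.cos(a)])
def tcp(g,Rm,back=19): return g+Rm[:,2]*back
def rows(targets,o=None):
    o=o or manip.get_obs(); R0=R.from_quat(o['tcp_rot']).as_matrix()
    for p,Rt in targets:
        print(np.r_[R0.T@(p-o['position'])/250,R.from_matrix(R0.T@Rt).as_rotvec(degrees=True)/30])
def st():
    o=manip.get_obs(); print('t',o['time_s'],'p',o['position'],'F',o['force'],'w',o['grip_width'],'gf',o['gripper_force'],'q',o['joint_pos']); return o
E
python3 - <<'E'
from h import *
g=pull(.098);print(g)
Rt=rot(np.radians(40)); rows([(tcp(g-Rt[:,2]*120,Rt),Rt),(np.array([470,-100,300.]),rot(0))]); print(tcp(g-Rt[:,2]*120,Rt))
E
```

```text
[479.457 -22.032  84.998]
[ 1.781 -1.943  0.155 -0.941 -1.103 -2.578]
[ 1.586 -1.413 -0.397 -0.002 -0.002 -2.697]
[464.522  41.148 162.368]
```

Emit:
apply_moves([
  [0.8,-0.7,-0.25,0,0,-0.95,100],
  [0.8,-0.7,-0.25,0,0,-0.95,100],
  [0.8,-0.7,-0.25,0,0,-0.95,100],
  [0.8,-0.7,-0.25,0,0,-0.95,100],
  [0.8,-0.7,-0.25,0,0,-0.95,100],
  [0.8,-0.7,-0.25,0,0,-0.95,100],
  [0.8,-0.7,-0.25,0,0,-0.95,100],
  [0.8,-0.7,-0.25,0,0,-0.95,100],
])

```text
time_s: 0.77
position: [359.9, -335.0, 265.2]
tcp_rot: [0.901, 0.433, 0.001, 0.001]
force: [1.7, -0.9, 0.2]
grip_width: 85.2
gripper_force: 0.0
```

Run:
```python
from h import *
st();g=pull(.098)
Rt=rot(np.radians(40)); rows([(tcp(g-Rt[:,2]*120,Rt),Rt)])
```

```text
t 0.7667 p [ 359.874 -335.035  265.248] F [ 1.737 -0.85   0.236] w 85.20976297569587 gf 0.0 q [ 0.958  0.023 -0.304  1.688  0.006  1.429 -0.022]
[ 1.436 -0.614  0.411 -0.599 -1.239 -1.661]
```

Emit:
apply_moves([
  [0.8,-0.35,0,-0.3,-0.6,-0.85,100],
  [0.8,-0.35,0,-0.3,-0.6,-0.85,100],
  [0.8,-0.35,0,-0.3,-0.6,-0.85,100],
  [0.8,-0.35,0,-0.3,-0.6,-0.85,100],
  [0.8,-0.35,0,-0.3,-0.6,-0.85,100],
  [0.8,-0.35,0,-0.3,-0.6,-0.85,100],
  [0.8,-0.35,0,-0.3,-0.6,-0.85,100],
])

```text
time_s: 1.35
position: [415.6, -125.4, 263.7]
tcp_rot: [0.77, 0.614, -0.106, 0.137]
force: [-0.4, -1.2, -0.4]
grip_width: 85.4
gripper_force: 0.0
```

Run:
```python
from h import *
st();g=pull(.098)
Rt=rot(np.radians(40)); rows([(tcp(g-Rt[:,2]*120,Rt),Rt)])
```

```text
t 1.35 p [ 415.644 -125.433  263.655] F [-0.446 -1.211 -0.426] w 85.36566740186744 gf 0.0 q [ 0.668 -0.157 -0.692  1.876  0.253  1.394 -0.289]
[ 0.789  0.018  0.154 -0.289 -0.638 -0.814]
```

Emit:
apply_moves([
  [0.8,0.02,0.15,-0.3,-0.64,-0.81,100],
  [0.8,0.02,0.15,-0.3,-0.64,-0.81,100],
  [0.8,0.02,0.15,-0.3,-0.64,-0.81,100],
  [0.8,0.02,0.15,-0.3,-0.64,-0.81,100],
  [0.8,0.02,0.15,-0.3,-0.64,-0.81,100],
  [0.8,0.02,0.15,-0.3,-0.64,-0.81,100],
  [0.8,0.02,0.15,-0.3,-0.64,-0.81,100],
  [0.8,0.02,0.15,-0.3,-0.64,-0.81,100],
])

```text
time_s: 2.02
position: [465.8, 38.5, 161.9]
tcp_rot: [0.587, 0.734, -0.212, 0.269]
force: [-0.6, -0.2, 0.7]
grip_width: 85.3
gripper_force: 0.0
```

Run:
```python
from h import *
st();g=pull(.098)
Rt=rot(np.radians(40)); rows([(tcp(g-Rt[:,2]*120,Rt),Rt)])
p,d=vision.capture('wrist'); cv2.imwrite('pics/w1.png',p[:,:,::-1]); np.save('pics/w1.npy',d); C=cam('wrist'); print(C)
print('pred',proj('wrist',[g]))
```

```text
t 2.0167 p [465.812  38.531 161.867] F [-0.621 -0.199  0.66 ] w 85.28250597428591 gf 0.0 q [ 0.248  0.326 -1.042  1.91   0.836  1.577 -0.83 ]
[ 0.007 -0.003 -0.009 -0.005  0.002 -0.017]
(np.float64(310.9896143780299), 257.0184806881036, 193.4943446526223, array([[ 0.975,  0.221,  0.007],
       [ 0.114, -0.528,  0.842],
       [ 0.19 , -0.82 , -0.54 ]]), array([-463.601, -149.633,  216.298]))
pred [[256.691 180.189]]
```

View pics/w1.png

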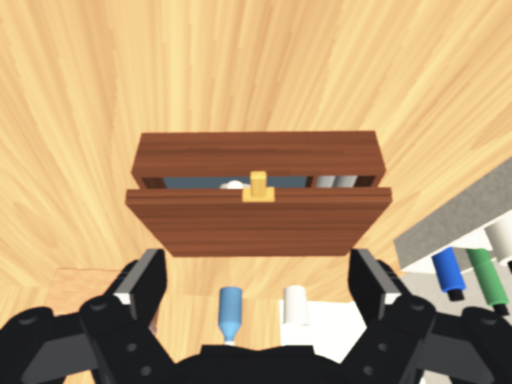

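The wrist view shows the lid's front edge level along row 189. The brass pull runs from its tip at (258,171) to its base at (258,195), and the white dish shows through the gap at (235,185). The predicted grip point (257,180) agrees, apart from about 1.5 mm sideways.

Run:
```python
from h import *
cx_,cy_=axes()
for a in(.06,.098,.13):
    e=pull(a)-H; L=-(cx_*np.cos(a)-np.array([0,0,np.sin(a)])); print(a,proj('wrist',[pull(a)+L*15+0*cy_,pull(a)-L*25,pull(a)-L*25+cy_*130,pull(a)-L*25-cy_*130]).ravel())
im=cv2.imread('pics/w1.png');h=cv2.cvtColor(im,cv2.COLOR_BGR2HSV);m=np.zeros(im.shape[:2],np.uint8)
s=np.s_[165:205,240:280];m[s]=((h[...,2]>180)&(h[...,1]>130))[s]
v,u=np.nonzero(m);print([(r,u[v==r].min(),u[v==r].max()) for r in range(168,204,2) if (v==r).any()])
g=pull(.098)+1*cy_;Rt=rot(np.radians(40)); rows([(tcp(g,Rt),Rt)])
```

```text
0.06 [256.451 162.816 256.88  186.253 389.753 184.811 124.484 187.691]
0.098 [256.523 171.548 256.937 192.889 391.194 191.444 123.167 194.329]
0.13 [256.587 179.243 256.988 198.674 392.345 197.228 122.126 200.116]
[(172, np.int64(251), np.int64(265)), (174, np.int64(250), np.int64(266)), (176, np.int64(250), np.int64(265)), (178, np.int64(251), np.int64(265)), (180, np.int64(251), np.int64(265)), (182, np.int64(251), np.int64(265)), (184, np.int64(251), np.int64(265)), (186, np.int64(252), np.int64(265)), (188, np.int64(250), np.int64(273)), (190, np.int64(242), np.int64(274)), (192, np.int64(242), np.int64(274)), (194, np.int64(242), np.int64(274)), (196, np.int64(242), np.int64(274)), (198, np.int64(242), np.int64(274)), (200, np.int64(242), np.int64(274))]
[ 0.015  0.001  0.473 -0.003  0.005 -0.024]
```

Emit:
apply_moves([
  [0.01,0,0.12,0,0,-0.02,100],
  [0.015,0,0.24,0,0,-0.02,100],
  [0.015,0,0.36,0,0,-0.02,100],
  [0.015,0,0.44,0,0,-0.02,100],
  [0.015,0,0.475,0,0,-0.02,100],
  [0.015,0,0.475,0,0,-0.02,100],
  [0.015,0,0.475,0,0,-0.02,0],
  [0.015,0,0.475,0,0,-0.02,0],
  [0.015,0,0.475,0,0,-0.02,0],
  [0.015,0,0.475,0,0,-0.02,0],
  [0.015,0,0.475,0,0,-0.02,0],
  [0.015,0,0.475,0,0,-0.02,0],
  [0.015,0,0.475,0,0,-0.02,0],
  [0.015,0,0.475,0,0,-0.02,0],
])

```text
time_s: 3.23
position: [483.0, -31.6, 69.2]
tcp_rot: [0.582, 0.737, -0.212, 0.269]
force: [0.8, 1.7, 0.3]
grip_width: 4.1
gripper_force: 58.9
```

Run:
```python
from h import *
o=st(); Rm=R.from_quat(o['tcp_rot']).as_matrix(); g0=o['position']-Rm[:,2]*19; print(g0,pull(.098))
off=g0-pull(.098)
for f in (lambda d:.75*d, lambda d:.6*d):
  T=[]
  for a in np.arange(.15,.75,.05):
    Rt=rot(np.radians(40)-f(a-.098)); T.append((tcp(pull(a)+off,Rt),Rt))
  rows(T[1::2]); print()
```

```text
t 3.2333 p [482.961 -31.559  69.214] F [0.758 1.714 0.251] w 4.071890189429467 gf 58.85618805885315 q [ 0.306  0.428 -0.949  2.03   0.99   1.402 -0.884]
[480.133 -19.661  83.755] [479.457 -22.032  84.998]
[-0.062 -0.    -0.056  0.001  0.148  0.003]
[-0.128 -0.    -0.104  0.001  0.292  0.003]
[-0.199 -0.    -0.145  0.001  0.435  0.004]
[-0.273 -0.    -0.179  0.001  0.578  0.004]
[-0.35  -0.001 -0.205  0.001  0.721  0.004]
[-0.429 -0.001 -0.223  0.001  0.864  0.004]

[-0.063 -0.    -0.056  0.001  0.119  0.003]
[-0.13  -0.    -0.104  0.001  0.234  0.003]
[-0.202 -0.    -0.144  0.001  0.348  0.003]
[-0.277 -0.    -0.178  0.001  0.463  0.004]
[-0.356 -0.001 -0.203  0.001  0.577  0.004]
[-0.436 -0.001 -0.22   0.001  0.692  0.004]
```

Run:
```python
from h import *
p,d=vision.capture('wrist'); cv2.imwrite('pics/w2.png',p[:,:,::-1]); st(); print(proj('wrist',[pull(.098)]))
```

```text
t 3.2833 p [482.933 -31.611  69.163] F [0.789 1.993 0.055] w 3.5004658990090842 gf 58.879841566085815 q [ 0.306  0.428 -0.949  2.03   0.99   1.402 -0.884]
[[255.815 246.609]]
```

View pics/w2.png

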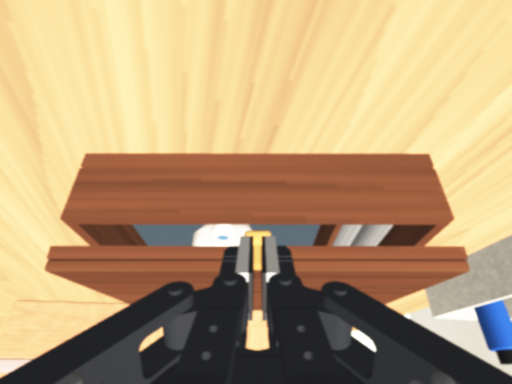

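The picture shows the pull tip at (258,235), 24 px wide. The fingertips at about (258,240) appear in front of (above) the bar with only a narrow gap between them. Before lifting I check the lid angle and where the pads are.

Run:
```python
from h import *
cx_,cy_=axes(); o=st()
Rm=R.from_quat(o['tcp_rot']).as_matrix(); C=cam('wrist')
print('camera in tool', Rm.T@(-C[3].T@C[4]-o['position']), 'fwd',Rm.T@C[3][2])
print('tcp,grasp px',proj('wrist',[o['position'],o['position']-19*Rm[:,2]]).ravel())
for a in(0,.03,.06,.098):
    L=-(cx_*np.cos(a)-np.array([0,0,np.sin(a)])); N=cx_*np.sin(a)+np.array([0,0,np.cos(a)])
    print(a,proj('wrist',[pull(a)+L*15+4*N,pull(a)-L*25+8*N+130*cy_,pull(a)-L*25-8*N+130*cy_,pull(a)-L*25-8*N-130*cy_]).ravel(), (C[3]@pull(a)+C[4])[2])
```

```text
t 3.2833 p [482.933 -31.611  69.163] F [0.789 1.993 0.055] w 3.5004658990090842 gf 58.879841566085815 q [ 0.306  0.428 -0.949  2.03   0.99   1.402 -0.884]
camera in tool [  74.918   -0.69  -171.164] fwd [-0.296  0.001  0.955]
tcp,grasp px [257.87  228.584 257.985 242.817]
0 [255.896 203.762 462.798 242.331 454.09  219.746  57.28  218.943] 178.41360124273191
0.03 [255.86  215.712 465.567 251.207 457.034 227.627  54.274 226.833] 175.2114091134846
0.06 [255.823 228.323 468.239 260.395 459.916 235.855  51.329 235.072] 172.17874713921117
0.098 [255.774 245.218 471.466 272.453 463.461 246.756  47.704 245.99 ] 168.58499530571248
```

Run:
```python
import cv2
im=cv2.imread('pics/w2.png')[205:330,190:326]; cv2.imwrite('pics/w2c.png',cv2.resize(im,None,fx=4.7,fy=4.7,interpolation=2))
```

```text
(no output)
```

View pics/w2c.png

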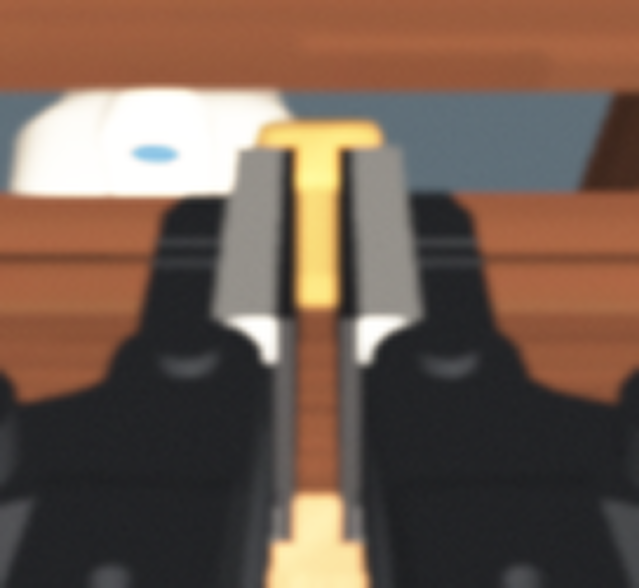

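The crop shows the two pads nearly shut, their tips at about row 236, lying above the brass bar. The bar's end face sticks out beyond them at rows 231-240, so the bar isn't between the pads. I use depth to find out by how much they missed.

Run:
```python
from h import *
o=st(); p,d=vision.capture('wrist'); C=cam('wrist'); Rm=R.from_quat(o['tcp_rot']).as_matrix()
for uv in [(244,239),(244,250),(243,265),(272,239),(272,250),(258,233),(258,238),(258,250),(258,262),(258,280),(150,252),(350,252),(150,275),(350,275),(300,190)]:
    z=d[uv[1],uv[0]]; P=dep('wrist',[uv],[z],C)[0]; print(uv,z,P,'tool',Rm.T@(P-o['position']))
a=.098;cx_,cy_=axes();print('pred bar tip',pull(a)-15*cx_)
```

```text
t 3.2833 p [482.933 -31.611  69.163] F [0.789 1.993 0.055] w 3.5004658990090842 gf 58.879841566085815 q [ 0.306  0.428 -0.949  2.03   0.99   1.402 -0.884]
(244, 239) 147.69026 [469.082  -2.466  90.246] tool [ 10.588  -6.73  -36.447]
(244, 250) 136.93379 [467.831   4.721  98.813] tool [ 10.646  -6.287 -47.69 ]
(243, 265) 125.347984 [466.144  12.146 108.393] tool [ 10.308  -6.212 -59.923]
(272, 239) 147.45837 [481.954   0.836  90.334] tool [ 10.702   6.556 -36.667]
(272, 250) 137.018 [479.843   7.516  98.771] tool [ 10.618   6.046 -47.622]
(258, 233) 156.68971 [477.12   -7.376  83.94 ] tool [  9.563  -0.046 -27.35 ]
(258, 238) 155.52605 [477.186  -7.662  86.548] tool [  7.66   -0.049 -29.157]
(258, 250) 163.0563 [479.614 -17.692  88.675] tool [ -1.607  -0.014 -24.143]
(258, 262) 185.13109 [485.409 -41.6    86.12 ] tool [-18.79    0.083  -6.354]
(258, 280) 211.32281 [492.888 -72.473  87.098] tool [-43.731   0.201  13.343]
(150, 252) 193.93565 [421.116 -62.223  77.793] tool [-17.352 -67.234   3.369]
(350, 252) 192.92168 [541.891 -32.317  78.091] tool [-16.755  57.183   2.379]
(150, 275) 196.38725 [422.671 -72.304  89.073] tool [-32.393 -68.065   1.281]
(350, 275) 196.6288 [545.622 -43.104  88.905] tool [-32.408  58.306   1.414]
(300, 190) 216.73772 [514.684 -37.897  32.654] tool [13.174 29.451 36.6  ]
pred bar tip [476.006  -7.435  84.998]
```

Run:
```python
from h import *
C=(310.98961,257.01848,193.49434,np.array([[0.975,.221,.007],[.114,-.528,.842],[.19,-.82,-.54]]),np.array([-463.601,-149.633,216.298]))
d=np.load('pics/w1.npy'); Rm=R.from_quat([.587,.734,-.212,.269]).as_matrix(); p=np.array([465.8,38.5,161.9])
for uv in [(150,255),(156,253),(150,265),(140,290),(363,253),(368,260),(125,297),(128,300)]:
    z=d[uv[1],uv[0]]; P=dep('wrist',[uv],[z],C)[0]; print(uv,z,'tool',Rm.T@(P-p))
```

```text
(150, 255) 133.2941 tool [  8.776 -46.303 -52.111]
(156, 253) 135.32721 tool [  8.616 -44.389 -50.033]
(150, 265) 125.03661 tool [  8.942 -43.477 -60.71 ]
(140, 290) 112.06127 tool [  7.038 -42.642 -74.892]
(363, 253) 134.55591 tool [  8.817  45.401 -50.867]
(368, 260) 129.24785 tool [  8.584  45.661 -56.499]
(125, 297) 107.53958 tool [  7.415 -46.134 -79.507]
(128, 300) 106.95562 tool [  6.786 -44.857 -80.315]
```

The depth shows the real fingertips sitting about 35 mm behind the reported TCP, whether open or shut. The bar is where I predicted. So I treat the grasp point as 54 mm behind the reported TCP, open, go 35 mm further and close again.

Emit:
apply_moves([
  [0,0,0,0,0,0,100],
  [0,0,0,0,0,0,100],
  [0,0,0,0,0,0,100],
  [0,0,0,0,0,0,100],
  [0,0,0,0,0,0,100],
  [0,0,0,0,0,0,100],
  [0,0,0,0,0,0,100],
  [0,0,0.07,0,0,0,100],
  [0,0,0.14,0,0,0,100],
  [0,0,0.14,0,0,0,100],
  [0,0,0.14,0,0,0,0],
  [0,0,0.14,0,0,0,0],
  [0,0,0.14,0,0,0,0],
  [0,0,0.14,0,0,0,0],
  [0,0,0.14,0,0,0,0],
  [0,0,0.14,0,0,0,0],
  [0,0,0.14,0,0,0,0],
  [0,0,0.14,0,0,0,0],
])

```text
time_s: 4.83
position: [488.2, -53.6, 42.5]
tcp_rot: [0.582, 0.737, -0.212, 0.269]
force: [-0.7, 2.7, 1.1]
grip_width: 13.0
gripper_force: 58.4
```

```bash
cat >> h.py <<'E'
BACK=54
E
python3 - <<'E'
from h import *
o=st(); Rm=R.from_quat(o['tcp_rot']).as_matrix(); g0=o['position']-Rm[:,2]*BACK; print(g0,pull(.098))
off=g0-pull(.098); T=[]
for a in np.arange(.15,.95,.1):
    Rt=rot(np.radians(40)-.75*(a-.098)); T.append((tcp(pull(a)+off,Rt,BACK),Rt))
rows(T)
E
```

```text
t 4.8333 p [488.188 -53.582  42.549] F [-0.695  2.711  1.086] w 13.015879672697174 gf 58.43876838684082 q [ 0.32   0.467 -0.912  2.053  1.048  1.356 -0.905]
[480.148 -19.762  83.871] [479.457 -22.032  84.998]
[-0.025 -0.    -0.029  0.001  0.077  0.003]
[-0.078 -0.    -0.082  0.001  0.22   0.003]
[-0.136 -0.    -0.128  0.001  0.363  0.003]
[-0.199 -0.    -0.168  0.001  0.507  0.003]
[-0.264 -0.    -0.201  0.001  0.65   0.003]
[-0.333 -0.    -0.227  0.001  0.793  0.003]
[-0.404 -0.001 -0.245  0.001  0.936  0.003]
[-0.476 -0.001 -0.256  0.001  1.08   0.003]
```

Gripped at 13 mm. Lifting now.

Emit:
apply_moves([
  [-0.012,0,-0.015,0,0.038,0,0],
  [-0.025,0,-0.029,0,0.077,0,0],
  [-0.05,0,-0.056,0,0.148,0,0],
  [-0.078,0,-0.082,0,0.22,0,0],
  [-0.107,0,-0.105,0,0.29,0,0],
  [-0.136,0,-0.128,0,0.363,0,0],
  [-0.167,0,-0.148,0,0.435,0,0],
  [-0.199,0,-0.168,0,0.507,0,0],
  [-0.231,0,-0.185,0,0.578,0,0],
  [-0.264,0,-0.201,0,0.65,0,0],
  [-0.298,0,-0.214,0,0.72,0,0],
  [-0.333,0,-0.227,0,0.793,0,0],
  [-0.368,0,-0.236,0,0.865,0,0],
  [-0.404,0,-0.245,0,0.936,0,0],
  [-0.404,0,-0.245,0,0.936,0,0],
])

```text
time_s: 6.08
position: [496.7, -89.8, 155.6]
tcp_rot: [0.617, 0.78, -0.063, 0.08]
force: [-6.7, 10.0, 8.2]
grip_width: 13.3
gripper_force: 62.3
```

Run:
```python
from h import *
o=st(); Rm=R.from_quat(o['tcp_rot']).as_matrix(); g0=o['position']-Rm[:,2]*BACK; print(g0,pull(.75))
off=np.array([.7,2.2,-1.1]); T=[]
for a in np.arange(.85,1.5,.1):
    Rt=rot(np.radians(40)-.75*(a-.098)); T.append((tcp(pull(a)+off,Rt,BACK),Rt))
rows(T)
```

```text
t 6.0833 p [496.729 -89.757 155.602] F [-6.707  9.986  8.213] w 13.255388674082699 gf 62.27683424949646 q [ 0.92   0.161 -1.042  1.861  0.368  1.198 -0.019]
[494.245 -79.091 208.48 ] [493.565 -81.713 208.406]
[-0.06  -0.    -0.039 -0.001  0.134 -0.   ]
[-0.122 -0.    -0.077 -0.001  0.277 -0.001]
[-0.187 -0.    -0.107 -0.001  0.42  -0.001]
[-0.255 -0.    -0.131 -0.001  0.564 -0.001]
[-0.325 -0.    -0.147 -0.001  0.707 -0.001]
[-0.397 -0.    -0.156 -0.001  0.85  -0.001]
[-0.468 -0.    -0.158 -0.001  0.993 -0.001]
```

Emit:
apply_moves([
  [-0.03,0,-0.02,0,0.067,0,0],
  [-0.06,0,-0.04,0,0.134,0,0],
  [-0.091,0,-0.058,0,0.205,0,0],
  [-0.122,0,-0.077,0,0.277,0,0],
  [-0.155,0,-0.092,0,0.35,0,0],
  [-0.187,0,-0.107,0,0.42,0,0],
  [-0.221,0,-0.119,0,0.49,0,0],
  [-0.255,0,-0.131,0,0.564,0,0],
  [-0.29,0,-0.139,0,0.635,0,0],
  [-0.325,0,-0.147,0,0.707,0,0],
  [-0.361,0,-0.152,0,0.78,0,0],
  [-0.397,0,-0.156,0,0.85,0,0],
  [-0.397,0,-0.156,0,0.85,0,0],
])

```text
time_s: 7.17
position: [517.6, -177.4, 215.3]
tcp_rot: [0.616, 0.778, 0.075, -0.095]
force: [-9.8, 2.2, 23.7]
grip_width: 12.7
gripper_force: 75.4
```

Run:
```python
from h import *
o=st(); Rm=R.from_quat(o['tcp_rot']).as_matrix(); g0=o['position']-Rm[:,2]*BACK; print(g0,pull(1.35))
off=np.array([.7,2.2,-1.1]); T=[]
for a in (1.45,1.55,1.65,1.7,1.75,1.8):
    Rt=rot(np.radians(40)-.75*(a-.098)); T.append((tcp(pull(a)+off,Rt,BACK),Rt))
rows(T)
```

```text
t 7.1667 p [ 517.58  -177.443  215.291] F [-9.836  2.22  23.685] w 12.685536899834844 gf 75.37041150033474 q [ 1.113  0.431 -0.965  1.489  0.13   1.497  0.392]
[ 520.559 -190.024  267.72 ] [ 519.463 -191.273  267.533]
[-0.061 -0.001 -0.026 -0.     0.142 -0.001]
[-0.128 -0.001 -0.051 -0.     0.285 -0.001]
[-0.197 -0.001 -0.069 -0.     0.428 -0.001]
[-0.232 -0.001 -0.076 -0.     0.5   -0.001]
[-0.267 -0.001 -0.08  -0.     0.571 -0.001]
[-0.302 -0.001 -0.083 -0.     0.643 -0.001]
```

Emit:
apply_moves([
  [-0.03,-0.004,-0.02,0,0.071,0,0],
  [-0.061,-0.004,-0.038,0,0.142,0,0],
  [-0.095,-0.004,-0.05,0,0.213,0,0],
  [-0.128,-0.004,-0.063,0,0.285,0,0],
  [-0.162,-0.004,-0.072,0,0.356,0,0],
  [-0.197,-0.004,-0.08,0,0.428,0,0],
  [-0.232,-0.004,-0.087,0,0.5,0,0],
  [-0.25,-0.004,-0.089,0,0.535,0,0],
  [-0.267,-0.004,-0.092,0,0.571,0,0],
  [-0.267,-0.004,-0.092,0,0.571,0,0],
])

```text
time_s: 8.0
position: [533.7, -245.6, 220.6]
tcp_rot: [0.598, 0.756, 0.166, -0.208]
force: [2.2, 1.6, 7.3]
grip_width: 13.0
gripper_force: 70.2
```

Run:
```python
from h import *
o=st(); Rm=R.from_quat(o['tcp_rot']).as_matrix(); g0=o['position']-Rm[:,2]*BACK; print(g0,pull(1.75)); print((g0-H)@axes()[0],g0[2]-56)
off=np.array([.7,2.2,-1.1]); T=[]
for a in (1.75,1.78):
    Rt=rot(np.radians(40)-.75*(a-.098)); T.append((tcp(pull(a)+off+[0,0,2],Rt,BACK),Rt))
rows(T)
```

```text
t 8.0 p [ 533.709 -245.635  220.65 ] F [2.229 1.594 7.288] w 12.982342428027884 gf 70.22258508950472 q [ 1.098  0.724 -0.903  1.168  0.078  1.753  0.497]
[ 540.011 -272.604  267.007] [ 539.127 -274.456  266.131]
44.59572120588045 211.00707331658492
[ 0.002 -0.001  0.001  0.003  0.004  0.003]
[-0.018 -0.001 -0.007  0.002  0.047  0.003]
```

Emit:
apply_moves([
  [-0.01,0,-0.004,0,0.02,0,0],
  [-0.02,0,-0.008,0,0.045,0,0],
  [-0.03,0,-0.01,0,0.06,0,0],
  [-0.03,0,-0.01,0,0.06,0,0],
])

```text
time_s: 8.33
position: [533.3, -245.4, 221.3]
tcp_rot: [0.59, 0.755, 0.175, -0.225]
force: [-15.2, 27.7, 17.6]
grip_width: 13.4
gripper_force: 70.5
```

The force rise shows the lid is on its stop. Release and back off.

Emit:
apply_moves([
  [0.005,0,0.002,0,0,0,0],
  [0.01,0,0.004,0,0,0,100],
  [0.01,0,0.004,0,0,0,100],
  [0.01,0,0.004,0,0,0,100],
  [0.01,0,0.004,0,0,0,100],
  [0.01,0,0.004,0,0,0,100],
  [0.01,0,0.004,0,0,0,100],
  [0.01,0,-0.1,0,0,0,100],
  [0.01,0,-0.2,0,0,0,100],
  [0.01,0,-0.32,0,0,0,100],
  [0.01,0,-0.4,0,0,0,100],
  [0.01,0,-0.4,0,0,0,100],
])

```text
time_s: 9.33
position: [547.2, -305.7, 306.9]
tcp_rot: [0.596, 0.753, 0.173, -0.217]
force: [-0.6, -0.1, 0.6]
grip_width: 84.9
gripper_force: 0.0
```

Run:
```python
from h import *
st(); cx_,cy_=axes(); Cc=H-95*cx_
p,d=vision.capture('top'); cv2.imwrite('pics/top1.png',p[:,:,::-1]); np.save('pics/top1.npy',d)
C=cam('top'); c=np.array([list(Cc[:2])+[50]]); u,v=proj('top',c,C)[0].astype(int); print(u,v)
# brass pull height: any brass pixels high
im=cv2.cvtColor(p,cv2.COLOR_RGB2HSV)
cv2.imwrite('pics/top1c.png',cv2.resize(p[v-65:v+65,u-65:u+85,::-1],None,fx=4.5,fy=4.5,interpolation=2))
tgt=Cc-60*cx_+[0,0,330]; rows([(tgt,rot(0))])
```

```text
t 9.3333 p [ 547.169 -305.723  306.866] F [-0.638 -0.094  0.621] w 84.92409029006242 gf 0.0 q [ 1.008  0.806 -0.867  0.814  0.094  2.017  0.5  ]
334 211
[ 0.958 -0.004  0.223  0.002 -1.078 -0.   ]
```

View pics/top1c.png

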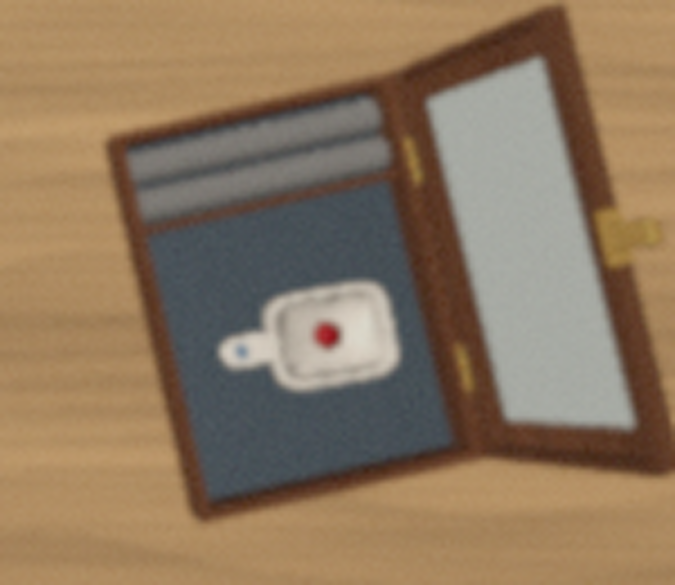

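The crop shows the lid open with the pull at about (640,235). The dish body is centred near (333,335), the red bead at (327,335), and the handle points left to (240,351). Now I measure the dish yaw and position at rim height, and the lid angle.

```bash
cat >> h.py <<'E'
def dish_top(fn,z=50.,red=43.):
    im=cv2.imread(fn);h=cv2.cvtColor(im,cv2.COLOR_BGR2HSV); C=cam('top')
    u,v=proj('top',[[507,-136,50]],C)[0].astype(int); m=np.zeros(im.shape[:2],np.uint8)
    s=np.s_[v-25:v+52,u-45:u+26]
    big=cv2.resize(h,None,fx=4,fy=4,interpolation=2)
    M=np.zeros(big.shape[:2],np.uint8); S=np.s_[(v-15)*4:(v+30)*4,(u-25)*4:(u+27)*4]
    M[S]=(((big[...,2]>130)&(big[...,1]<75))|((big[...,1]>120)&((big[...,0]<8)|(big[...,0]>172))&(big[...,2]>120)))[S]
    M=cv2.morphologyEx(M,cv2.MORPH_CLOSE,np.ones((9,9)))
    B=cv2.morphologyEx(M,cv2.MORPH_OPEN,np.ones((47,47)))
    def px(c): return (np.array(c)+.5)/4-.5
    r=cv2.minAreaRect(max(cv2.findContours(B,0,2)[0],key=cv2.contourArea)); print('rect px',px(r[0]),np.array(r[1])/4,r[2])
    W=ray('top',px(cv2.boxPoints(r)),z,C); print('sides',np.linalg.norm(W[0]-W[1]),np.linalg.norm(W[1]-W[2])); ctr=W.mean(0)
    e=W[1]-W[0]; 
    if np.linalg.norm(W[2]-W[1])>np.linalg.norm(e): e=W[2]-W[1]
    rd=np.zeros_like(M); rd[S]=((big[...,1]>150)&((big[...,0]<8)|(big[...,0]>172))&(big[...,2]>90))[S]
    mm=cv2.moments(rd,True); b=ray('top',px([mm['m10']/mm['m00'],mm['m01']/mm['m00']]),red,C)[0]
    al=np.degrees(np.arctan2(e[1],e[0])); print('ctr',ctr,'axis deg',al,'bead',b)
    Hn=cv2.subtract(M,B); Hn=cv2.morphologyEx(Hn,cv2.MORPH_OPEN,np.ones((9,9))); c=max(cv2.findContours(Hn,0,2)[0],key=cv2.contourArea); mo=cv2.moments(c)
    hh=ray('top',px([mo['m10']/mo['m00'],mo['m01']/mo['m00']]),41,C)[0]; q=hh-ctr; print('handle',hh,'dir deg',np.degrees(np.arctan2(q[1],q[0])),'dist',np.hypot(*q[:2]))
E
python3 - <<'E'
from h import *
dish_top('pics/top1.png')
cx_,cy_=axes()
for a in(1.6,1.7,1.75,1.8):
    L=-(cx_*np.cos(a)-np.array([0,0,np.sin(a)])); print(a,proj('top',[pull(a)+L*15])[0])
E
```

```text
rect px [341.375 220.125] [22.  28.5] 90.0
sides 84.10415984961702 64.78820943508846
ctr [ 481.367 -157.007   50.   ] axis deg -89.47294555410889 bead [ 481.622 -158.144   43.   ]
handle [ 470.693 -102.966   41.   ] dir deg 101.17314848183214 dist 55.0856774270661
1.6 [401.26  200.362]
1.7 [410.472 198.214]
1.75 [414.847 197.174]
1.8 [419.044 196.163]
```

Emit:
apply_moves([
  [0.1,0,-0.1,0,-0.2,0,100],
  [0.25,0,-0.15,0,-0.4,0,100],
  [0.4,0,-0.1,0,-0.6,0,100],
  [0.55,0,0,0,-0.8,0,100],
  [0.7,0,0.1,0,-1,0,100],
  [0.85,0,0.15,0,-1,0,100],
  [0.95,0,0.2,0,-1,0,100],
  [0.95,0,0.2,0,-1,0,100],
])

```text
time_s: 10.05
position: [492.6, -74.0, 390.2]
tcp_rot: [0.616, 0.788, 0.012, -0.015]
force: [0.7, -1.2, -0.0]
grip_width: 85.3
gripper_force: 0.0
```

Lid confirmed at 1.75 rad, since the pull tip matches the projection. Next I move above the dish for a closer look.

Run:
```python
from h import *
rows([(np.array([481.5,-157,190]),rot(0,np.radians(11.5)))])
```

```text
[-0.342 -0.123  0.788 -0.002 -0.074  0.081]
```

Emit:
apply_moves([
  [-0.08,-0.03,0.12,0,-0.07,0.08,100],
  [-0.16,-0.06,0.26,0,-0.07,0.08,100],
  [-0.24,-0.09,0.42,0,-0.07,0.08,100],
  [-0.3,-0.11,0.58,0,-0.07,0.08,100],
  [-0.34,-0.12,0.72,0,-0.07,0.08,100],
  [-0.34,-0.12,0.79,0,-0.07,0.08,100],
  [-0.34,-0.12,0.79,0,-0.07,0.08,100],
])

```text
time_s: 10.63
position: [478.8, -164.0, 183.1]
tcp_rot: [0.637, 0.771, -0.0, -0.007]
force: [-0.1, 0.0, 0.0]
grip_width: 85.3
gripper_force: 0.0
```

```bash
cat >> h.py <<'E'
def dish_wrist(fn,zrim=50.):
    o=manip.get_obs(); p,d=vision.capture('wrist'); C=cam('wrist'); cv2.imwrite(fn,p[:,:,::-1]); np.save(fn[:-3]+'npy',d)
    h=cv2.cvtColor(p,cv2.COLOR_RGB2HSV); v,u=np.mgrid[:384,:512]; P=dep('wrist',np.c_[u.ravel(),v.ravel()],d.ravel(),C).reshape(384,512,3)
    near=(np.hypot(P[...,0]-481,P[...,1]+157)<110)
    rim=near&(abs(P[...,2]-zrim)<5)&(h[...,1]<70)&(h[...,2]>120)
    Q=P[rim]; print('rim n',len(Q),'z',np.median(Q[:,2]))
    for yaw in np.radians(np.arange(3,20,2)):
        a,b=axes(yaw); sx=Q@a; sy=Q@b; lo,hi=np.percentile(sx,[.5,99.5]); l2,h2=np.percentile(sy,[.5,99.5]); print(np.degrees(yaw).round(1),'ext',hi-lo,h2-l2,'ctr',(a*(lo+hi)/2+b*(l2+h2)/2)[:2])
    red=near&(h[...,1]>150)&((h[...,0]<8)|(h[...,0]>172))&(h[...,2]>80); print('bead',P[red].mean(0),red.sum())
    hn=near&(abs(P[...,2]-44)<4)&(h[...,1]<70)&(h[...,2]>120)&(P[...,1]>-112); print('handle',P[hn].mean(0) if hn.any() else None)
    return P,h,rim
E
python3 - <<'E'
from h import *
st(); dish_wrist('pics/w3.png')
E
```

```text
t 10.6333 p [ 478.795 -163.974  183.054] F [-0.115  0.023  0.037] w 85.34668435486971 gf 0.0 q [ 1.1    0.195 -0.941  1.745  0.156  1.296  0.313]
rim n 2153 z 51.00345603582943
3.0 ext 110.49319479425783 64.7052820638695 ctr [ 483.311 -146.65 ]
5.0 ext 110.25399872710142 63.48070896222623 ctr [ 482.768 -146.297]
7.0 ext 109.99205125578925 62.30065130077844 ctr [ 482.205 -146.123]
9.0 ext 109.59622566108456 61.332349978969944 ctr [ 481.681 -145.98 ]
11.0 ext 109.49825509932597 61.34748645765825 ctr [ 481.155 -146.093]
13.0 ext 109.64531816543885 62.115495446021384 ctr [ 480.739 -146.197]
15.0 ext 109.88735043225165 63.1894624259204 ctr [ 480.154 -146.491]
17.0 ext 110.08142954410829 64.20749669219276 ctr [ 479.636 -146.903]
19.0 ext 110.10459225122534 65.55909524100929 ctr [ 479.176 -147.37 ]
bead [ 483.323 -159.97    42.899] 193
handle [ 472.982 -101.748   46.619]
```

View pics/w3.png

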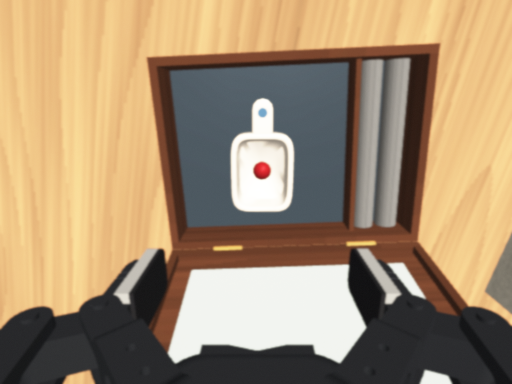

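The wrist view shows the dish body centred at about (263,172), the handle up at (262,112) and the bead at (262,170), in the middle. That gives a yaw of about 10° and a centre of about (483,-160). I descend part way and check again.

Run:
```python
from h import *
rows([(np.array([483,-160.3,60]),rot(0,np.radians(10)))])
```

```text
[ 0.007  0.015  0.505 -0.01  -0.016  0.032]
```

Emit:
apply_moves([
  [0.004,0.01,0.12,-0.01,-0.02,0.03,100],
  [0.01,0.015,0.25,-0.01,-0.02,0.03,100],
  [0.01,0.015,0.38,-0.01,-0.02,0.03,100],
  [0.01,0.015,0.46,-0.01,-0.02,0.03,100],
  [0.01,0.015,0.5,-0.01,-0.02,0.03,100],
  [0.01,0.015,0.5,-0.01,-0.02,0.03,100],
  [0.01,0.015,0.5,-0.01,-0.02,0.03,100],
])

```text
time_s: 11.27
position: [486.3, -160.1, 64.7]
tcp_rot: [0.642, 0.767, 0.0, 0.004]
force: [-0.3, -0.9, 0.5]
grip_width: 85.2
gripper_force: 0.0
```

Run:
```python
from h import *
o=st(); P,h,rim=dish_wrist('pics/w4.png')
Rm=R.from_quat(o['tcp_rot']).as_matrix(); T=(P[rim]-o['position'])@Rm; print('in tool: y rng',np.percentile(T[:,1],[.5,99.5]),'x rng',np.percentile(T[:,0],[.5,99.5]),'z',np.median(T[:,2]))
print('toolz',Rm[:,2],'tool y deg',np.degrees(np.arctan2(Rm[1,1],Rm[0,1])))
A=(P-o['position'])@Rm; f=(A[...,2]<-30)&(A[...,2]>-80)&(abs(A[...,1])>30)&(abs(A[...,1])<62); print('finger tip z: ',[np.percentile(A[f&(s*A[...,1]>0)][:,2],99) for s in(1,-1)])
rows([(np.array([483,-160.3,-19]),rot(0,np.radians(10)))])
```

```text
t 11.2667 p [ 486.256 -160.066   64.742] F [-0.275 -0.929  0.485] w 85.22610548162874 gf 0.0 q [ 1.016  0.334 -0.898  1.884  0.303  1.058  0.171]
rim n 3606 z 49.07920164575413
3.0 ext 108.35795907497585 65.13012953118107 ctr [ 481.308 -148.413]
5.0 ext 108.56260809853237 63.747418338150055 ctr [ 480.798 -148.071]
7.0 ext 108.69159973762731 62.63641691892224 ctr [ 480.267 -147.794]
9.0 ext 108.78585266949742 61.70549098439693 ctr [ 479.755 -147.618]
11.0 ext 108.67794315262734 61.35443673941165 ctr [ 479.204 -147.535]
13.0 ext 108.41848036462841 61.97670884676677 ctr [ 478.758 -147.648]
15.0 ext 108.28126258715875 62.940808477426685 ctr [ 478.302 -147.919]
17.0 ext 108.28335625507819 64.22271408649118 ctr [ 477.909 -148.349]
19.0 ext 108.3531603108618 65.52205695617715 ctr [ 477.515 -148.758]
bead [ 481.395 -159.441   39.748] 504
handle [ 472.272 -101.851   44.044]
in tool: y rng [-35.278  26.118] x rng [-40.731  68.036] z 15.61979949271706
toolz [ 0.006 -0.005 -1.   ] tool y deg 10.083246337191083
finger tip z:  [np.float64(-43.91493297280224), np.float64(-44.06489329996374)]
[ 0.004 -0.016  0.337  0.011  0.012  0.003]
```

Emit:
apply_moves([
  [0,0,0,0,0,0,100],
  [0,0,0,0,0,0,100],
  [0,0,0,0,0,0,100],
])

```text
time_s: 11.57
position: [485.8, -160.5, 64.2]
tcp_rot: [0.642, 0.766, -0.0, 0.004]
force: [-0.4, -0.7, -0.1]
grip_width: 85.6
gripper_force: 0.0
```

Run:
```python
from h import *
import io,contextlib
o=st()
with contextlib.redirect_stdout(io.StringIO()): P,h,rim=dish_wrist('pics/w5.png')
Rm=R.from_quat(o['tcp_rot']).as_matrix(); 
for k in(-1,0,1,2):
    T=((P[rim]-o['position'])@Rm)@R.from_euler('z',k,degrees=True).as_matrix(); print(k,'y rng',np.percentile(T[:,1],[.5,99.5]),'x rng',np.percentile(T[:,0],[.5,99.5]),'z',np.median(T[:,2]))
print('toolz',Rm[:,2],'tool y deg',np.degrees(np.arctan2(Rm[1,1],Rm[0,1])))
```

```text
t 11.5667 p [ 485.753 -160.454   64.211] F [-0.443 -0.703 -0.072] w 85.55186108333137 gf 0.0 q [ 1.016  0.334 -0.898  1.885  0.304  1.057  0.17 ]
-1 y rng [-35.194  26.235] x rng [-39.974  52.343] z 15.703097682095773
0 y rng [-35.219  26.233] x rng [-40.145  52.292] z 15.703097682095773
1 y rng [-35.432  26.396] x rng [-40.341  52.205] z 15.703097682095773
2 y rng [-35.534  26.525] x rng [-40.511  52.102] z 15.703097682095773
toolz [ 0.005 -0.005 -1.   ] tool y deg 10.051400768959827
```

Emit:
apply_moves([
  [0,-0.018,0,0.01,0.01,0,100],
  [0,-0.018,0.08,0.01,0.01,0,100],
  [0,-0.018,0.16,0.01,0.01,0,100],
  [0,-0.018,0.22,0.01,0.01,0,100],
  [0,-0.018,0.26,0.01,0.01,0,100],
  [0,-0.018,0.29,0.01,0.01,0,100],
  [0,-0.018,0.317,0.01,0.01,0,100],
  [0,-0.018,0.317,0.01,0.01,0,100],
  [0,-0.018,0.317,0.01,0.01,0,100],
])

```text
time_s: 12.37
position: [481.3, -161.2, -15.8]
tcp_rot: [0.642, 0.766, -0.001, -0.001]
force: [-0.8, -0.8, 0.4]
grip_width: 85.0
gripper_force: 0.0
```

Run:
```python
from h import *
o=st(); P,h,rim=dish_wrist('pics/w6.png')
Rm=R.from_quat(o['tcp_rot']).as_matrix(); T=(P[rim]-o['position'])@Rm; print('y',np.percentile(T[:,1],[.5,99.5]),'x',np.percentile(T[:,0],[.5,99.5]),'z',np.median(T[:,2])); print(Rm[:,2])
```

```text
t 12.3667 p [ 481.255 -161.192  -15.781] F [-0.797 -0.797  0.382] w 85.01102587104626 gf 0.0 q [ 0.951  0.455 -0.83   1.944  0.419  0.924  0.088]
rim n 7343 z 48.953396870636674
3.0 ext 96.62511178148048 95.64320314808413 ctr [ 479.092 -144.962]
5.0 ext 95.9394346365674 96.02015750409191 ctr [ 478.816 -144.595]
7.0 ext 95.36930482736835 96.26077627570425 ctr [ 478.5   -144.183]
9.0 ext 95.3429004698595 96.40078774949353 ctr [ 478.208 -144.063]
11.0 ext 95.42572363825775 96.41414209927649 ctr [ 477.93  -144.099]
13.0 ext 96.09802898795346 96.30733480460464 ctr [ 477.74  -144.526]
15.0 ext 96.7379200722477 96.08591010527351 ctr [ 477.613 -145.079]
17.0 ext 97.32417971189346 95.73364975860682 ctr [ 477.508 -145.577]
19.0 ext 97.96960367509445 95.2610289080825 ctr [ 477.447 -146.1  ]
bead [ 480.947 -158.155   39.074] 1376
handle [ 470.794 -101.645   43.95 ]
y [-48.485  47.943] x [-30.155  65.151] z -64.7300931960946
[-0.002 -0.    -1.   ]
```

View pics/w6.png

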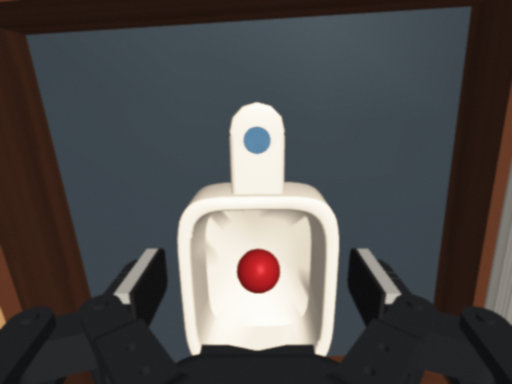

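The dish sits evenly between the open fingers, with gaps of about 13 px left and 12 px right. The bead is at (258,270), in the middle of the well. I close gently.

Emit:
apply_moves([
  [0,0,0,0,0,0,90],
  [0,0,0,0,0,0,82],
  [0,0,0,0,0,0,78],
  [0,0,0,0,0,0,76],
  [0,0,0,0,0,0,75],
  [0,0,0,0,0,0,74],
  [0,0,0,0,0,0,73],
  [0,0,0,0,0,0,72],
  [0,0,0,0,0,0,71],
  [0,0,0,0,0,0,70],
  [0,0,0,0,0,0,60],
  [0,0,0,0,0,0,40],
  [0,0,0,0,0,0,0],
  [0,0,0,0,0,0,0],
  [0,0,0,0,0,0,0],
  [0,0,0,0,0,0,0],
])

```text
time_s: 13.75
position: [481.4, -161.3, -15.5]
tcp_rot: [0.642, 0.766, -0.001, -0.0]
force: [-1.4, 0.3, 6.7]
grip_width: 61.1
gripper_force: 63.3
```

```bash
cat >> h.py <<'E'
def bead():
    o=manip.get_obs(); p,d=vision.capture('wrist'); C=cam('wrist'); h=cv2.cvtColor(p,cv2.COLOR_RGB2HSV)
    m=(h[...,1]>150)&((h[...,0]<8)|(h[...,0]>172))&(h[...,2]>80); v,u=np.nonzero(m)
    P=dep('wrist',np.c_[u,v],d[v,u],C); Rm=R.from_quat(o['tcp_rot']).as_matrix()
    print('bead px',u.mean(),v.mean(),len(u),'tool',(np.median(P,0)-o['position'])@Rm,'toolz',Rm[:,2]); return p
E
python3 - <<'E'
from h import *
st(); bead()
E
```

```text
t 13.75 p [ 481.448 -161.323  -15.55 ] F [-1.423  0.272  6.706] w 61.050121251966445 gf 63.25411319732666 q [ 0.951  0.455 -0.83   1.944  0.419  0.924  0.088]
bead px 256.9708879184862 269.99781659388645 1374 tool [  3.701  -0.565 -54.742] toolz [-0.001 -0.    -1.   ]
```

Emit:
apply_moves([
  [0,0,-0.004,0,0,0,0],
  [0,0,-0.016,0,0,0,0],
  [0,0,-0.036,0,0,0,0],
  [0,0,-0.064,0,0,0,0],
  [0,0,-0.1,0,0,0,0],
  [0,0,-0.144,0,0,0,0],
  [0,0,-0.192,0,0,0,0],
  [0,0,-0.24,0,0,0,0],
  [0,0,-0.288,0,0,0,0],
  [0,0,-0.336,0,0,0,0],
  [0,0,-0.384,0,0,0,0],
  [0,0,-0.432,0,0,0,0],
  [0,0,-0.48,0,0,0,0],
  [0,0,-0.528,0,0,0,0],
  [0,0,-0.576,0,0,0,0],
  [0,0,-0.624,0,0,0,0],
  [0,0,-0.664,0,0,0,0],
  [0,0,-0.692,0,0,0,0],
  [0,0,-0.708,0,0,0,0],
  [0,0,-0.716,0,0,0,0],
])

```text
time_s: 15.47
position: [481.5, -161.3, 163.5]
tcp_rot: [0.642, 0.766, -0.001, -0.001]
force: [-0.9, -0.7, -2.8]
grip_width: 61.5
gripper_force: 65.3
```

Run:
```python
from h import *
o=st(); bead()
cx_,cy_=axes(); Cc=H-95*cx_; tgt=Cc-cx_*225-cy_*20; print('target',tgt, proj('top',[tgt])[0])
tgt=np.array([tgt[0],tgt[1],168])
rows([(tgt,R.from_euler('z',-86.9,degrees=True).as_matrix()@rot(0,np.radians(10)))])
```

```text
t 15.4667 p [ 481.515 -161.306  163.457] F [-0.898 -0.672 -2.827] w 61.509573308953364 gf 65.34463047981262 q [ 1.09   0.209 -0.945  1.777  0.179  1.248  0.274]
bead px 257.0160466812546 269.9423778264041 1371 tool [  3.603  -0.583 -54.668] toolz [-0.002 -0.    -1.   ]
target [435.421  77.316  56.   ] [261.942 235.038]
[ 0.972 -0.015 -0.018 -0.003  0.002  2.899]
```

Lifted, and the bead is still centred. I move it slowly out to the front, accelerating in one call and decelerating in the next.

Emit:
apply_moves([
  [0.001,0,0,0,0,0,0],
  [0.005,0.001,0,0,0,0,0],
  [0.011,0.001,0,0,0,0,0],
  [0.02,0.003,0,0,0,0,0],
  [0.031,0.004,0,0,0,0,0],
  [0.044,0.006,0,0,0,0,0],
  [0.06,0.008,0,0,0,0,0],
  [0.079,0.01,0,0,0,0,0],
  [0.1,0.013,0,0,0,0,0],
  [0.123,0.016,0,0,0,0,0],
  [0.149,0.019,0,0,0,0,0],
  [0.177,0.022,0,0,0,0,0],
  [0.208,0.026,0,0,0,0,0],
  [0.241,0.03,0,0,0,0,0],
  [0.277,0.035,0,0,0,0,0],
  [0.315,0.04,0,0,0,0,0],
  [0.356,0.045,0,0,0,0,0],
  [0.399,0.05,0,0,0,0,0],
  [0.444,0.056,0,0,0,0,0],
  [0.49,0.062,0,0,0,0,0],
])

```text
time_s: 17.18
position: [475.1, -36.7, 163.0]
tcp_rot: [0.642, 0.766, -0.001, -0.001]
force: [-0.4, 0.1, -1.4]
grip_width: 61.3
gripper_force: 65.3
```

Emit:
apply_moves([
  [0.046,0.006,0,0,0,0,0],
  [0.091,0.012,0,0,0,0,0],
  [0.134,0.017,0,0,0,0,0],
  [0.175,0.022,0,0,0,0,0],
  [0.213,0.027,0,0,0,0,0],
  [0.249,0.032,0,0,0,0,0],
  [0.282,0.036,0,0,0,0,0],
  [0.313,0.04,0,0,0,0,0],
  [0.341,0.043,0,0,0,0,0],
  [0.367,0.046,0,0,0,0,0],
  [0.39,0.049,0,0,0,0,0],
  [0.411,0.052,0,0,0,0,0],
  [0.43,0.054,0,0,0,0,0],
  [0.446,0.056,0,0,0,0,0],
  [0.459,0.058,0,0,0,0,0],
  [0.47,0.059,0,0,0,0,0],
  [0.479,0.061,0,0,0,0,0],
  [0.485,0.061,0,0,0,0,0],
  [0.489,0.062,0,0,0,0,0],
  [0.49,0.062,0,0,0,0,0],
])

```text
time_s: 18.85
position: [469.1, 85.5, 163.0]
tcp_rot: [0.642, 0.766, -0.001, -0.001]
force: [-0.2, -0.5, -1.7]
grip_width: 61.3
gripper_force: 65.3
```

Run:
```python
from h import *
o=st(); bead()
rows([(np.array([469.5,85.4,168]),R.from_euler('z',-86.7,degrees=True).as_matrix()@rot(0,np.radians(10)))])
```

```text
t 18.85 p [469.135  85.504 162.951] F [-0.239 -0.52  -1.679] w 61.28448099309792 gf 65.34369349479675 q [ 0.79   0.154 -1.126  1.845  0.146  1.236 -0.205]
bead px 257.11538461538464 269.9876632801161 1378 tool [  3.491  -0.582 -54.705] toolz [-0.002 -0.    -1.   ]
[-0.     0.001 -0.02  -0.003  0.002  2.892]
```

Emit:
apply_moves([
  [0,0,0,0,0,0.002,0],
  [0,0,0,0,0,0.01,0],
  [0,0,0,0,0,0.022,0],
  [0,0,0,0,0,0.039,0],
  [0,0,0,0,0,0.061,0],
  [0,0,0,0,0,0.087,0],
  [0,0,0,0,0,0.119,0],
  [0,0,0,0,0,0.155,0],
  [0,0,0,0,0,0.196,0],
  [0,0,0,0,0,0.242,0],
  [0,0,0,0,0,0.293,0],
  [0,0,0,0,0,0.349,0],
  [0,0,0,0,0,0.41,0],
  [0,0,0,0,0,0.475,0],
  [0,0,0,0,0,0.545,0],
  [0,0,0,0,0,0.62,0],
  [0,0,0,0,0,0.7,0],
  [0,0,0,0,0,0.785,0],
  [0,0,0,0,0,0.875,0],
  [0,0,0,0,0,0.968,0],
])

```text
time_s: 20.57
position: [469.1, 85.5, 163.0]
tcp_rot: [0.815, 0.579, -0.001, -0.0]
force: [-0.3, -0.6, -2.6]
grip_width: 61.1
gripper_force: 65.3
```

Emit:
apply_moves([
  [0,0,0,0,0,0.097,0],
  [0,0,0,0,0,0.194,0],
  [0,0,0,0,0,0.29,0],
  [0,0,0,0,0,0.387,0],
  [0,0,0,0,0,0.484,0],
  [0,0,0,0,0,0.58,0],
  [0,0,0,0,0,0.677,0],
  [0,0,0,0,0,0.774,0],
  [0,0,0,0,0,0.87,0],
  [0,0,0,0,0,0.968,0],
])

```text
time_s: 21.4
position: [469.1, 85.5, 163.0]
tcp_rot: [0.934, 0.357, -0.001, -0.0]
force: [0.4, -0.5, -2.1]
grip_width: 60.9
gripper_force: 65.3
```

Emit:
apply_moves([
  [0,0,0,0,0,0.093,0],
  [0,0,0,0,0,0.183,0],
  [0,0,0,0,0,0.268,0],
  [0,0,0,0,0,0.348,0],
  [0,0,0,0,0,0.423,0],
  [0,0,0,0,0,0.493,0],
  [0,0,0,0,0,0.558,0],
  [0,0,0,0,0,0.619,0],
  [0,0,0,0,0,0.675,0],
  [0,0,0,0,0,0.726,0],
  [0,0,0,0,0,0.772,0],
  [0,0,0,0,0,0.813,0],
  [0,0,0,0,0,0.849,0],
  [0,0,0,0,0,0.881,0],
  [0,0,0,0,0,0.907,0],
  [0,0,0,0,0,0.929,0],
  [0,0,0,0,0,0.946,0],
  [0,0,0,0,0,0.958,0],
  [0,0,0,0,0,0.966,0],
  [0,0,0,0,0,0.968,0],
])

```text
time_s: 23.07
position: [469.1, 85.5, 163.0]
tcp_rot: [0.994, 0.113, -0.001, -0.0]
force: [-0.0, 0.3, -2.2]
grip_width: 61.0
gripper_force: 65.3
```

Run:
```python
from h import *
o=st(); bead(); p,d=vision.capture('top'); a,_=vision.capture('scene')
Rm=R.from_quat(o['tcp_rot']).as_matrix(); print('tool x az',np.degrees(np.arctan2(Rm[1,0],Rm[0,0])))
u,v=proj('top',[[469,85,220]])[0].astype(int)
A=cv2.resize(p[v-70:v+70,u-60:u+180,::-1],(480,280)); cv2.imwrite('pics/end.png',np.vstack([A,cv2.resize(a[60:330,60:,::-1],(480,287))]))
```

```text
t 23.0667 p [469.11  85.45 162.97] F [-0.018  0.286 -2.229] w 61.0129060420654 gf 65.26266574859619 q [ 0.651  0.118 -0.967  1.849  0.103  1.229 -1.693]
bead px 256.6789667896679 270.3380073800738 1355 tool [  4.21    1.385 -54.728] toolz [-0.002 -0.    -1.   ]
tool x az 12.931591850200348
```

View pics/end.png

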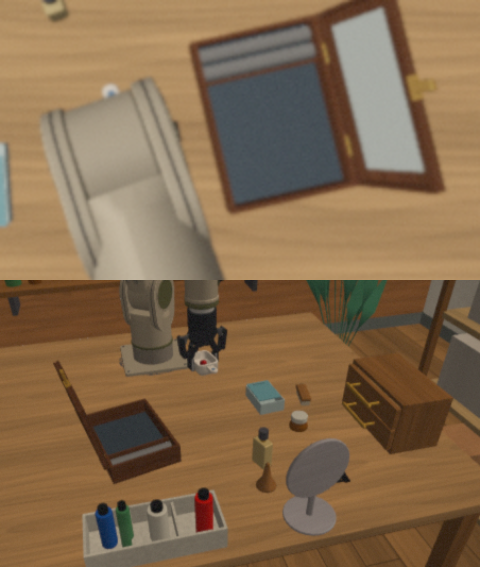

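The last picture shows the lid open (top), and the dish held clear in front of the case with the bead in it and the handle pointing away from the robot (bottom, around (205,362)). The bystanders are where they were. I let it settle briefly, then hand in.

Emit:
apply_moves([
  [0,0,-0.002,0,0,0,0],
  [0,0,-0.006,0,0,0,0],
  [0,0,-0.012,0,0,0,0],
  [0,0,-0.018,0,0,0,0],
  [0,0,-0.022,0,0,0,0],
  [0,0,-0.024,0,0,0,0],
  [0,0,-0.024,0,0,0,0],
  [0,0,-0.024,0,0,0,0],
  [0,0,-0.024,0,0,0,0],
  [0,0,-0.024,0,0,0,0],
  [0,0,-0.024,0,0,0,0],
  [0,0,-0.024,0,0,0,0],
])

```text
time_s: 24.22
position: [469.1, 85.4, 168.9]
tcp_rot: [0.994, 0.113, -0.001, -0.0]
force: [-0.1, -0.2, -1.9]
grip_width: 61.0
gripper_force: 65.3
```

Run:
```python
from h import *
st(); bead(); print(manip.hand_in())
```

```text
t 24.2167 p [469.105  85.444 168.925] F [-0.122 -0.206 -1.863] w 61.0421556397329 gf 65.2685022354126 q [ 0.654  0.111 -0.968  1.841  0.096  1.241 -1.687]
bead px 256.67477876106193 270.3547197640118 1356 tool [  4.222   1.368 -54.637] toolz [-0.002 -0.    -1.   ]
the job is handed in; nothing more can be done
None
```

Handed in at 24 s: the lid is open on its stop, and the dish is held level about 20 cm above the table in front of the case, turned a quarter clockwise, with the bead still in the middle.

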